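# Feed a circuit-board rack past a spring gate

## Task

With the gripper's fingers apart, press the feeder's long pedal down with one fingertip to hold its spring gate fully open, and meanwhile push the rack of circuit boards with the other fingertip along the channel, past the gate, until it is fully home against the end stop; then let the gate close behind it. The gate must not touch the rack at any time, the rack is only pushed and stays flat on the channel floor, and the other things on the table are left alone.

Things in the scene. Friction and masses are not known exactly. Their poses are not given: they have to be found in the camera images.
- feeder: Fixed grey base, 170 x 335 x 8 mm, with a straight channel. Origin on the table under the gate blade, on the channel's centreline; +y = push direction along the channel, +z up. All x, y, z below are mm in this frame. Yaw within 0.25 rad of world. Aluminium side walls 6 thick, inner faces x = -32 and +32, y -235 (open end) to +90, tops z = 36. Channel floor z = 8.
- stop (a point): Centre of the inner face of the black end stop that closes the channel: x 0, y +82, z 33; the stop is 76 mm wide, 10 thick, its top at z = 58.
- gate (a joint): Gate blade and pedal, one steel part on a shaft along y at x = -50, z = 28 (bearing blocks 14 mm wide, top z = 36, at y = -229 and +14). 0 = closed, held by a spring; grows as it opens; stop at 0.8 rad. Closes by itself when let go. Above 0.6 rad the blade clears the rack. Pressing the pedal 35 mm out from the shaft takes about 3 N at first, 6 N when the pedal is level.
- pedal (a point): Point on the pedal: mid-length, 40 mm out from the shaft, mid-thickness; moves with it. The pedal is a flat plate 4 mm thick from the shaft to 60 mm out on the -x side, y -225 to -20. Closed: slopes up by 0.7 rad to its outer edge (x -95, z 68). At 0.7 rad open: level, x -110 to -50, top z = 30, free space below. A fingertip can slide along it in y while pressing.
- blade_tip (a point): Free end of the gate blade, mid-height; moves with it. Blade: steel bar 5 mm thick (y -2.5 to +2.5). Closed it lies level across part of the channel, x -54 to -4, z 40 to 52, and blocks the rack's tall part. Opening swings it up and back towards the shaft, at most to z = 85.
- rack: Loose black rack of 4 upright green circuit boards, 0.2 to 0.45 kg, in the channel before the gate. Origin: centre of underside; its +y is its front, within 0.05 rad of the feeder's. Base 58 x 110 x 8 mm. Tall part 46 wide, 50 high, rack y -15 to +55; behind it a low tail. Home, against the end stop, its origin is at feeder y = +27; the closed blade then hangs over the tail behind the tall part.
- push_face (a point): Centre of width of the rear face of the rack's lip, 30 mm above the rack's underside. The lip stands upright at the tail's rear end, 50 mm wide, 40 high above the underside, rack y -55 to -49; push here. With the rack home this face is at feeder y = -28, still before the gate.
- can: White can, 52 mm across, 130 mm tall, standing beyond the channel; leave alone. Origin under its centre.
- spool: Wire spool, 48 mm across, 40 mm tall, standing beyond the channel; leave alone. Origin under its centre.
- screwdriver: Screwdriver, 150 mm long, lying near the feeder's end-stop end; leave alone. Origin at its middle.
Things that resemble listed ones, but are neither listed nor needed, are in the scene too. Leave any pink or yellow look-alike of the rack alone.

How it is judged:
By the outcome, as a careful person would: the job done as asked, in the order asked, and still so for the second after the job is handed in, with the robot touching nothing.
It also fails if it takes over 42 s, if anything falls off the work surface, if the arm or the gripper's body presses on something with over 40 N, if the wrist force passes 120 N, or if a joint passes its speed limit or range.

## Robot

A 6-joint arm with a two-finger parallel gripper is mounted at the origin on the work surface. World frame = base frame: x ahead of the robot, y to its left, z up, the work surface at z = 0. Lengths are in m, angles in rad, forces in N, time in s.
With the tool pointing down it reaches from about 0.35 to 0.8 m from the base axis. Payload 7.3 kg.
Tool frame: the origin (TCP) lies between the finger pads; the fingertips stand 25 mm ahead of it and the grasp point (between the pads) lies 6 mm ahead of it (r.tip_extent is the distance from the TCP to the fingertips, in m); z points along the fingers, y is the direction in which the jaws open and shut (so a half turn about z gives the same grasp; the last joint's range is limited). The gripper opens to 85 mm and grips with 20 to 120 N. Pads are 22 mm wide; open, the fingers measure 114 mm over their backs; the gripper's body (76 mm by 85 mm) begins 54 mm behind the grasp point. The pads swing forward as they close: fully open they stand 13 mm farther back than shut.
Start: joints at [1.092, 0.342, 1.524, -0, 1.275, -0.146], TCP at [0.171, 0.496, 0.224] pointing down, gripper open.
Joint ranges: [-2.53, 2.53], [-0.77, 2.02], [0.04, 2.7], [-1, 4.14], [0.28, 2.66], [-3.11, 3.11]. Speed limits (rad/s): [2.57, 2.57, 3.14, 3.14, 3.14, 3.14].

## Interface

Orientations are given as a unit quaternion [x, y, z, w].
In Python, from workcell import r, command_gripper, optics gives the robot as it stands. The module is installed in compiled form; this text tells all that it offers. Calls block until the motion is done:
- r.reach(position, orientation): joint-space move of the TCP to a pose.
- r.move_straight(position, orientation=None, speed=0.15, max_force=None): straight line of the TCP; orientation=None keeps the orientation; speed is the mean speed in m/s. With max_force (N) it stops when the force on the tool has changed by that much, and returns True; else False.
- r.movej(angles): joint-space move.
- command_gripper(opening, force=None): finger opening in m; force is the grip in N (None keeps the last); returns when the fingers have stopped.
- r.hold(seconds).
- r.solve_ik(position, orientation): joint angles nearest the present ones, or None.
- r.read_state(): the state.
- optics.get_image(name): name is "scene" or "top"; returns (picture, depth): 420x560x3 uint8, red, green, blue; 420x560 float32, m along the optical axis (not along the pixel's ray), 0 where there is no reading.
- optics.camera_model(name): a dict with "K" (3x3 intrinsics, pixels), "k1" (the pictures are not rectified: a ray, as slopes to the right and down, at radius r is drawn at 1 + k1 r^2 times it, then the intrinsics apply), "R" (3x3) and "t" (3): a world point X has camera coordinates R X + t. Camera axes: x right, y down, z forward; pixel columns grow to the right and rows downward; lengths in m; the calibration is good to about 2 mm. A picture is of the moment at which its call begins. camera_model takes no time and is no camera call.
A pose or a line that the arm cannot do raises r.PlanningError and nothing moves.
- r.finish_job(): hands the job in, once; it reports no verdict.
The state is a dict: "time_s": time; "joint_positions": joint angles; "dq": joint speeds; "tau": joint torques, N m; "eef_pos": TCP position; "eef_rot": TCP orientation; "contact_force": force on the tool from outside, world axes, zero at the start; "torque": the same for the moment, N m; "grip_width": finger opening in m.
Only numpy, scipy, OpenCV 4.12 (cv2) and the standard library are available. Lean on these libraries where they do the work, as an engineer would, in place of code of your own. Each camera call takes 0.05 s, during which the arm holds its last target. There are 200 camera calls.

## Working session

There is one attempt and no reset: what is moved stays moved. The work goes in short steps, each a Python script; the robot and the scene stay as the last script left them, time stands still between calls to the robot, and variables do not carry over. Pictures are saved under pics/ and viewed, about 8 in all and at most 12, crops included, and the job is handed in when it is done.

```bash
mkdir -p pics
cat > h.py <<'E'
import numpy as np, cv2
from workcell import r, command_gripper, optics
def grab(n):
    im,d=optics.get_image(n); np.savez(f'pics/{n}.npz',im=im,d=d); return im,d
def world(n,u,v,d):
    m=optics.camera_model(n);K=m['K'];p=np.array([(u-K[0][2])/K[0][0],(v-K[1][2])/K[1][1]]);q=p.copy()
    for _ in range(20): q=p/(1+m['k1']*(q@q))
    return np.array(m['R']).T@(np.array([q[0]*d,q[1]*d,d])-np.array(m['t']))
def cloud(n,d):
    m=optics.camera_model(n);K=np.array(m['K']);v,u=np.mgrid[:d.shape[0],:d.shape[1]]
    p=np.stack([(u-K[0,2])/K[0,0],(v-K[1,2])/K[1,1]],-1);q=p.copy()
    for _ in range(20): q=p/(1+m['k1']*(q**2).sum(-1,keepdims=True))
    c=np.concatenate([q*d[...,None],d[...,None]],-1)
    return (c-np.array(m['t']))@np.array(m['R'])
def proj(n,X):
    m=optics.camera_model(n);c=np.array(m['R'])@X+np.array(m['t']);q=c[:2]/c[2];q=q*(1+m['k1']*(q@q))
    return np.array(m['K'])[:2,:2]@q+np.array(m['K'])[:2,2]
E
python3 - <<'E'
from h import *
for n in('scene','top'):
    im,d=grab(n); cv2.imwrite(f'pics/{n}0.png',cv2.resize(im[...,::-1],(784,588)))
    m=optics.camera_model(n);print(n,m)
s=r.read_state();print(s)
E
```

```text
scene {'K': array([[526.54648687,   0.        , 272.14689189],
       [  0.        , 526.54648687, 209.89404297],
       [  0.        ,   0.        ,   1.        ]]), 'k1': -0.054992997355243746, 'R': array([[ 0.13405533,  0.99093332, -0.00896203],
       [ 0.57613128, -0.08529198, -0.81289485],
       [-0.80628898,  0.10380958, -0.58234152]]), 't': array([-0.10296493, -0.27279245,  1.67625205])}
top {'K': array([[521.47435082,   0.        , 272.74599125],
       [  0.        , 521.47435082, 213.53261552],
       [  0.        ,   0.        ,   1.        ]]), 'k1': -0.020985341068049702, 'R': array([[ 0.01933467, -0.99958025, -0.02157542],
       [-0.9983918 , -0.01815247, -0.05370564],
       [ 0.05329145,  0.02257911, -0.9983237 ]]), 't': array([0.03728773, 0.55549673, 0.96064694])}
{'time_s': 0.1, 'joint_positions': array([ 1.09200822e+00,  3.42639994e-01,  1.52493135e+00,  4.76963161e-06,
        1.27539263e+00, -1.45997030e-01]), 'dq': array([ 9.83970025e-04,  3.40805561e-05, -3.82262291e-03, -1.76332200e-03,
        1.93296035e-03,  3.02673300e-04]), 'tau': array([ 2.88877207e-03, -4.34443653e+01, -2.46492076e+01, -3.86705426e-05,
        4.77119014e-03,  1.53493500e-05]), 'eef_pos': array([0.17131206, 0.49587198, 0.2229988 ]), 'eef_rot': array([ 1.65629405e-01,  9.86187827e-01, -6.51772357e-04, -2.12898413e-04]), 'contact_force': array([-0.13193399,  0.45677283, -0.38623749]), 'torque': array([ 0.00993302, -0.00362699,  0.00815035]), 'grip_width': 0.08571696661355337}
```

View pics/top0.png

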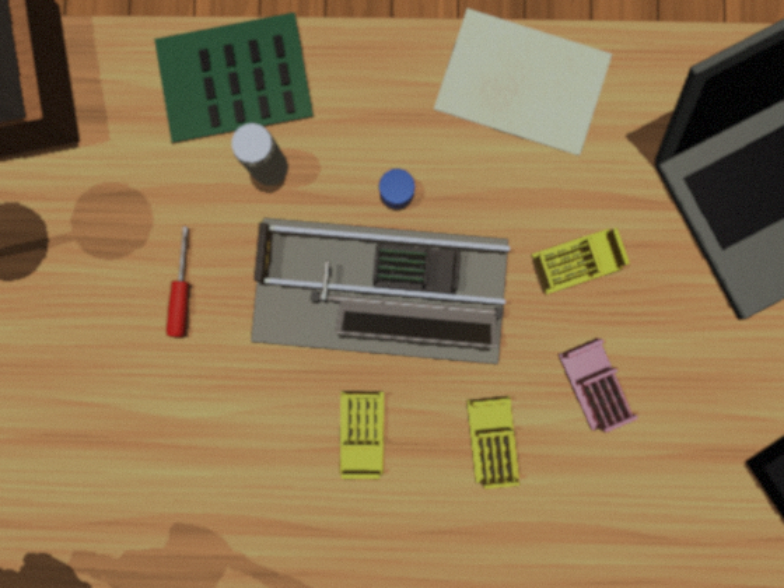

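View pics/scene0.png

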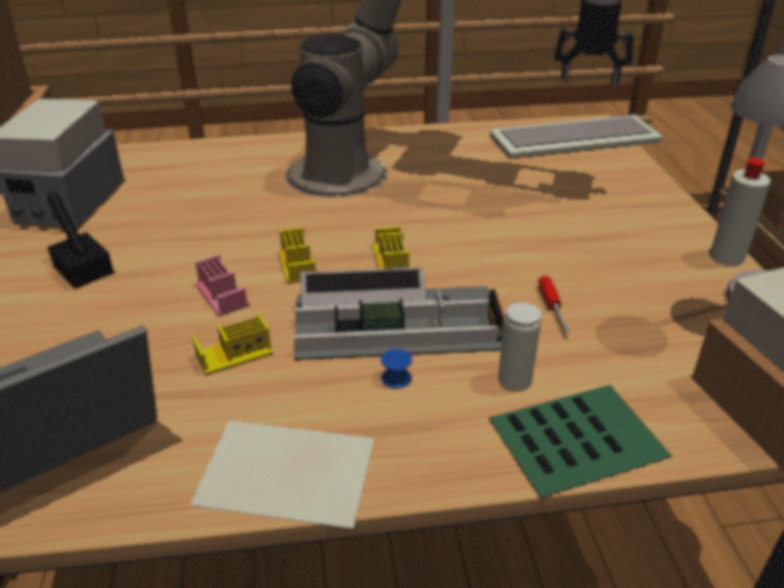

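The top view (784 wide) shows the feeder at x 252–508, y 220–362. The end stop is at the left (262,252), so the push direction is world +y, and the pedal is on the robot side (417,327). The black and green rack is in the channel (375–458, 268). The other racks are look-alikes lying outside the channel: yellow at (580,262), (362,435), (493,442), pink at (597,385).

Run:
```python
from h import *
z=np.load('pics/top.npz');im,d=z['im'],z['d']
c=im[150:266,172:372];c=cv2.resize(c,None,fx=4,fy=4,interpolation=cv2.INTER_CUBIC)
cv2.imwrite('pics/crop1.png',c[...,::-1])
P=cloud('top',d)
print((P[258,300]),P[205,195],d[200,300])
# rough height map along columns/rows of interest
for v in range(154,264,3): print(v,' '.join('%3d'%(1000*P[v,u,2]) for u in range(176,372,6)))
```

```text
[ 0.47216439 -0.0052252  -0.00370798] [0.56860536 0.19548893 0.00787316] 0.94770384
154   2   0   3   0   1  -2   2   1   0  -2  -2  -1   0   0  -2   0   0  -2   0   0   0   0   0   0  -1   0   0   0  -2  -4   1 989  -1
157   0  -2   6   6   9   6   0   1   1   0  -4   1   0   0  -2   1   0  -1   2  -3  -1   1 989   0  -2  -1  -1   2   1   0   0   0   3
160   0  -1  56   9   8   8   6  11   9  10   8   9  -1   0   0   0   0   0   1   2  -1   1   1  -1  -1   0   0   0   0   0   2  -1   0
163   0   2  58  36  31  37  35  36   8   3   5  10   9  10   5   9   6   4   0  -1  -1  -2  -2   0   0   1   1   0   2   1  -1   0   0
166   0  -1  59  11  14  23  28  34  36  33  37  34  35  34   7   6   8   6   8   4   9   8   6   7   1   0  -1   1   0  -3  -1  -2   2
169   0  -4  60  10   9   8   7  10   7   7  11  21  30  33  35  33  35  35  36  34   4   7   8   6   8   8   6   5   8  -2   0   1   0
172  -1   1  58   5   7   9   7   6  12   5   6   8   7   7   7   9  17  23  31  37  36  36  36  32  36   5   8   7   9   8   9   6   4
175   0   1  58   8   9   8   6   7   6   6   9   5   9   9   2 
[... 3315 characters left out ...]
  65  66   4  -3   0
250   0   1  -1   0   1   2  -3   1  -1  -2   0   0   8   8   5   8   9   7   8   9   7   9   7   8   3  11   9   6   6   7   7  -1  -1
253   0   1   1  -1  -1   2   1  -4  -4   0  -1  -2  -1   0   1   0  -1  -1   9   7   5   9  10   6   9  12   7   6   8   8   0  -1  -1
256  -1   0  -1   0   0   0 989  -3   3  -1  -2  -3   1   1   0   0   0   0   3   0   0   0   0   6   8   7  11   8   7   4   2   1   0
259   0   1   0   1   2  -2   0  -2   0   3   0   1   0   0   0  -2  -2   0  -3   1  -3   0   0  -1   0  -4   4   0  -2   9  -1  -2  -2
262   1   0   0  -1   0   2   0   0  -1   0  -3   4   0   0  -1   0   0   2   0   0   1   0   2   1   0   1  -1   0   1   1   0  -1   1
```

View pics/crop1.png

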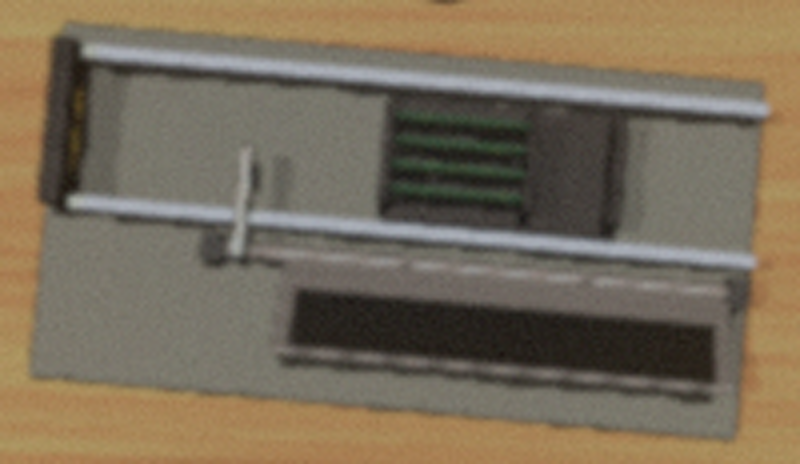

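The crop confirms that the rack in the channel is the dark one with green boards. In crop pixels, the tall part is at 385–525, the tail is behind it, and the lip's rear edge is at about (620,175). The blade is at (243,200). I'll fit the feeder pose by reprojecting its known points.

```bash
cat > fit.py <<'E'
from h import *
from scipy.optimize import least_squares
F={(768,110):(35,-235,36),(754,262):(-35,-235,36),(246,147):(-4,0,52),(240,252):(-54,0,52),
(283,352):(-95,-20,69),(712,384):(-95,-225,69),(84,50):(35,82,36),(66,202):(-35,82,36),(74,38):(38,82,58),(60,210):(-38,82,58)}
F={tuple(np.array(k)/4+[172-.375,150-.375]):np.array(v)/1000 for k,v in F.items()}
def T(p,X): c,s=np.cos(p[2]),np.sin(p[2]); return np.array([p[0]+c*X[0]-s*X[1],p[1]+s*X[0]+c*X[1],X[2]])
f=lambda p:np.concatenate([proj('top',T(p,X))-k for k,X in F.items()])
s=least_squares(f,[.58,.1,0],loss='soft_l1');p=s.x
if __name__=='__main__':
    print(p);print(np.round(f(p).reshape(-1,2),1))
    inv=lambda W:T([0,0,-p[2]],W-np.array([p[0],p[1],0]))*1000
    z=np.load('pics/top.npz');P=cloud('top',z['d']).reshape(-1,3)
    Q=np.array([inv(w) for w in P[(abs(P[:,0]-p[0])<.3)&(abs(P[:,1]-p[1])<.4)]])
    ch=Q[(abs(Q[:,0])<28)&(Q[:,1]>-230)&(Q[:,1]<-8)]
    for lo,hi in((40,50),(51,64)):
        c=ch[(ch[:,2]>lo)&(ch[:,2]<hi)];print(lo,c[:,:2].min(0),c[:,:2].max(0),np.percentile(c[:,:2],[5,50,95],axis=0).round(1).tolist())
    lip=ch[(ch[:,2]>42)&(ch[:,2]<52)&(ch[:,1]<ch[:,1].min()*0-100)]
    print('lip',np.sort(lip[:,1]).round(0))
    w=Q[(Q[:,2]>33)&(Q[:,2]<40)&(Q[:,1]<80)&(Q[:,1]>-234)]
    for s in(1,-1):
        c=w[abs(w[:,0]-35*s)<5];print('wall',s,np.polyfit(c[:,1],c[:,0],1))
    st=Q[(Q[:,2]>54)&(Q[:,1]>60)&(abs(Q[:,0])<40)&(Q[:,1]<110)];print('stop',st.min(0),st.max(0))
    bs=Q[(Q[:,2]>5)&(Q[:,2]<11)];print('base',np.percentile(bs,[1,99],axis=0))
    # lip rear edge reading
    for k,h in(((626,118),48),((612,235),48)):
        u=np.array(k)/4+[171.6,149.6]
        o=world('top',*u,.5);o2=world('top',*u,1.);t=(h/1000-o[2])/(o2[2]-o[2]);print('lip px',inv(o+t*(o2-o)))
    q=[1,0,0,0]
    print('pedal reach',T(p,np.array([-.085,-.2,.05])))
E
python3 fit.py
```

```text
[ 0.60489056  0.11862976 -0.06633578]
[[ 0.1 -0.4]
 [ 0.6 -0.4]
 [ 0.3 -0.1]
 [-0.6  1.1]
 [-3.2 -0.4]
 [ 5.6  1.6]
 [-0.5  0.4]
 [ 0.4  0.1]
 [ 0.  -0. ]
 [-0.4 -1.3]]
40 [ -25.56473214 -170.49715238] [ 23.73372104 -62.51019323] [[-23.3, -169.8], [-1.8, -164.6], [19.1, -69.3]]
51 [ -23.54844548 -168.20292563] [ 21.00898245 -60.60046275] [[-18.7, -129.5], [-0.5, -95.4], [17.2, -61.7]]
lip [-170. -170. -170. -170. -170. -170. -170. -170. -170. -170. -170. -170.
 -170. -170. -170. -169. -169. -169. -169. -169. -169. -169. -169. -169.
 -169. -169. -169. -169. -169. -169. -168. -168. -168. -168. -168. -168.
 -168. -168. -168. -168. -168. -168. -168. -168. -168. -168. -167. -167.
 -167. -167. -167. -167. -167. -167. -167. -167. -167. -167. -167. -167.
 -166. -166. -166. -166. -166. -166. -166. -166. -166. -166. -166. -166.
 -166. -166. -166. -166. -166. -166. -165. -165. -165. -165. -165. -165.
 -165. -165. -165. -165. -165. -165. -165. -165. -165. -165. -164. -164.
 -164. -130. -128. -126. -125. -125. -124. -124. -123. -123. -122. -122.
 -121. -119. -119. -119. -118. -117. -115. -114. -112. -108. -108. -107.
 -107. -107. -106. -106. -105. -105. -104. -104. -103. -103. -102. -101.
 -101.]
wall 1 [4.15065760e-03 3.51756822e+01]
wall -1 [ 4.91911823e-03 -3.45816289e+01]
stop [-37.405913    82.08984832  54.16973602] [37.93471642 93.0272553  62.37341469]
base [[-267.6494411  -374.96760619    5.05928916]
 [ 285.41846503  265.82273922   10.7752296 ]]
lip px [  23.63995427 -169.55607032   48.        ]
lip px [ -29.8212568  -167.50020983   48.        ]
pedal reach [ 0.50682008 -0.07529595  0.05      ]
```

```bash
sed -i '/^(283,352)/s/(283,352):(-95,-20,69),(712,384):(-95,-225,69),//' fit.py
cat > go.py <<'E'
from fit import *
from scipy.spatial.transform import Rotation as Ro
t=.3;Rz=Ro.from_euler('z',p[2])
Rl=np.array([[0,1,0],[np.cos(t),0,np.sin(t)],[np.sin(t),0,-np.cos(t)]])
Q=(Rz*Ro.from_matrix(Rl)).as_quat()
def tcp(x,y,z): # tip-mid point (mm, feeder) -> TCP world
    return T(p,np.array([x,y,z])/1000)-r.tip_extent*(Ro.from_quat(Q).as_matrix()[:,2])
def tip(): # tip-mid in feeder mm
    s=r.read_state();w=s['eef_pos']+r.tip_extent*Ro.from_quat(s['eef_rot']).as_matrix()[:,2]
    return T([0,0,-p[2]],w-np.array([p[0],p[1],0]))*1000
def st(m=''): s=r.read_state();print(m,'t',round(s['time_s'],2),'tip',tip().round(1),'F',Rz.inv().apply(s['contact_force']).round(1))
def pic(n,name):
    im,d=grab(n);return im,d
E
python3 fit.py | head -12
python3 - <<'E'
from go import *
print(np.linalg.det(Rl),r.tip_extent)
command_gripper(.075); print('ext',r.tip_extent,r.read_state()['grip_width'])
for z in (160,85,25):
  for y in(-191,-38): print(z,y,tcp(-45,y,z),r.solve_ik(tcp(-45,y,z),Q))
r.reach(tcp(-45,-191,160),Q);st()
r.move_straight(tcp(-45,-191,85),Q,speed=.1);st()
im,_=grab('scene');c=im[150:270,180:380];cv2.imwrite('pics/s1.png',cv2.resize(c[...,::-1],(800,480),interpolation=cv2.INTER_CUBIC))
E
```

```text
[ 0.60479295  0.11860892 -0.06862343]
[[ 0.1 -0.1]
 [ 0.6 -0.1]
 [ 0.4 -0.1]
 [-0.7  1.2]
 [-0.4  0.4]
 [ 0.4  0. ]
 [ 0.1 -0.1]
 [-0.5 -1.3]]
40 [ -25.08476809 -170.44849487] [ 24.21695185 -62.53643779] [[-23.0, -169.7], [-1.4, -164.5], [19.4, -69.2]]
51 [ -23.15606931 -168.14661203] [ 21.3924224  -60.57031867] [[-18.4, -129.5], [-0.2, -95.4], [17.5, -61.7]]
lip [-170. -170. -170. -170. -170. -170. -170. -170. -170. -170. -170. -170.
0.9999999999999999 0.025
ext 0.025 0.07480144287393385
160 -191 [ 0.54629548 -0.07622651  0.18388341] [-0.44200936  0.46345234  1.4902736   0.28871282  1.3109192  -0.46533796]
160 -38 [0.55678663 0.07641338 0.18388341] [-0.17242674  0.43626677  1.53542562  0.31846594  1.21896148 -0.22175116]
85 -191 [ 0.54629548 -0.07622651  0.10888341] [-0.44200936  0.54634677  1.57987254  0.30679261  1.14597399 -0.51900023]
85 -38 [0.55678663 0.07641338 0.10888341] [-0.17242674  0.52199254  1.62547035  0.3451389   1.05271801 -0.28481585]
25 -191 [ 0.54629548 -0.07622651  0.04888341] [-0.44200936  0.6275899   1.63097146  0.3287588   1.02023247 -0.56577824]
25 -38 [0.55678663 0.07641338 0.04888341] [-0.17242674  0.6059252   1.67699578  0.37662541  0.92594554 -0.3420164 ]
 t 2.83 tip [ -45.  -190.1  160.1] F [-0.5  0.  -0. ]
 t 3.73 tip [ -44.6 -191.1   85.5] F [ 0.3 -0.4  0.4]
```

View pics/s1.png

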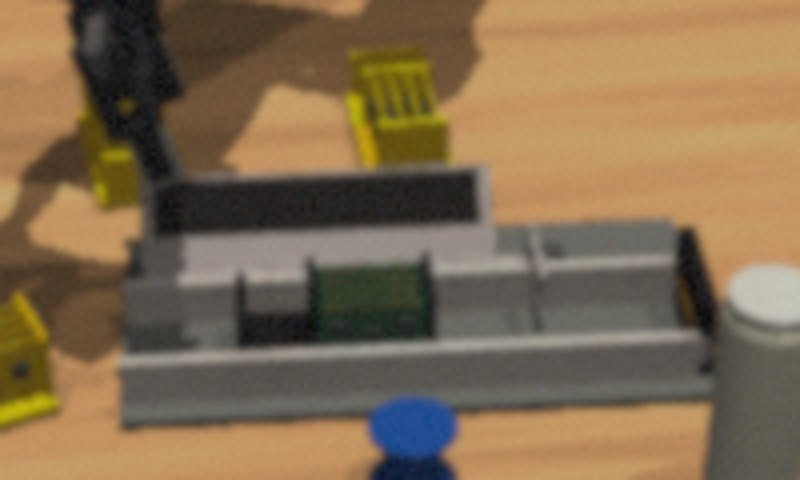

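The near finger is at about (165,170), over the channel's open end just behind the lip (240,290). The gate is closed (535,250). Next I'll press down with force sensing until the gate reaches its limit.

Run:
```python
from go import *
print('proj pusher tip crop px',(proj('scene',T(p,np.array([0,-.191,.085])))-[180,150])*4)
for z in (70,60,50,42,36,31):
    h=r.move_straight(tcp(-45,-191,z),Q,speed=.06,max_force=14);st(h)
    if h:break
else:
    h=r.move_straight(tcp(-45,-191,16),Q,speed=.02,max_force=9);st(h)
im,_=grab('scene');c=im[150:270,180:380];cv2.imwrite('pics/s2.png',cv2.resize(c[...,::-1],(800,480),interpolation=cv2.INTER_CUBIC))
```

```text
proj pusher tip crop px [192.19620977 249.05450016]
False t 4.17 tip [ -45.3 -190.9   69.5] F [0.5 0.6 0.2]
False t 4.49 tip [ -45.3 -190.9   59.5] F [0.4 0.1 0.3]
False t 4.81 tip [ -45.3 -190.9   49.5] F [-0.2  0.1  0.2]
False t 5.09 tip [ -45.3 -190.9   41.6] F [ 0.4 -0.8  0.3]
False t 5.34 tip [ -45.3 -190.9   35.6] F [-0.7  0.4  0.4]
False t 5.59 tip [ -45.2 -190.9   30.7] F [0.4 0.1 0.5]
False t 6.49 tip [ -44.9 -191.    16.1] F [-0.9 -0.2  3.4]
```

View pics/s2.png

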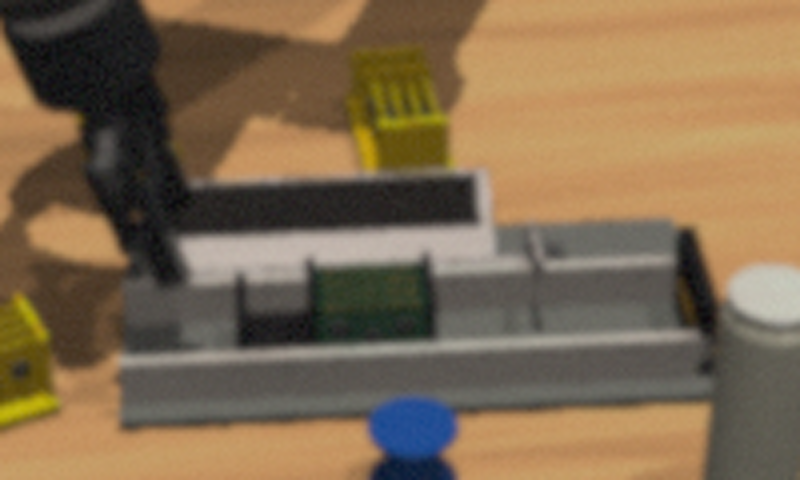

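The gate has barely moved: the force is 3.4 N and contact has only just begun. The real fingertips must sit higher than the nominal position, so I'll measure them in the depth image.

Run:
```python
from go import *
st()
z=np.load('pics/scene.npz');P=cloud('scene',z['d'])
inv=lambda W:T([0,0,-p[2]],W-np.array([p[0],p[1],0]))*1000
for v in range(170,228,3):
    print(v,[tuple(inv(P[v,u]).round(0).astype(int)) for u in range(206,230,4)])
s=r.read_state();print(inv(s['eef_pos']),s['grip_width'])
```

```text
t 6.54 tip [ -44.9 -191.    16.1] F [-0.2 -0.1  1.9]
170 [(np.int64(-10), np.int64(-231), np.int64(188)), (np.int64(-11), np.int64(-223), np.int64(187)), (np.int64(-21), np.int64(-215), np.int64(181)), (np.int64(-102), np.int64(-211), np.int64(131)), (np.int64(-316), np.int64(-213), np.int64(2)), (np.int64(-312), np.int64(-202), np.int64(4))]
173 [(np.int64(-13), np.int64(-232), np.int64(179)), (np.int64(-13), np.int64(-223), np.int64(178)), (np.int64(-55), np.int64(-218), np.int64(153)), (np.int64(-60), np.int64(-209), np.int64(149)), (np.int64(-297), np.int64(-213), np.int64(4)), (np.int64(-296), np.int64(-202), np.int64(4))]
176 [(np.int64(-7), np.int64(-232), np.int64(176)), (np.int64(-17), np.int64(-224), np.int64(169)), (np.int64(930), np.int64(-150), np.int64(753)), (np.int64(-60), np.int64(-210), np.int64(141)), (np.int64(-109), np.int64(-204), np.int64(111)), (np.int64(-281), np.int64(-202), np.int64(3))]
179 [(np.int64(-8), np.int64(-232), np.int64(167)), (np.int64(-10), np.int64(-224), np.int64(165)), (np.int64(-25), np.int64(-217), np.int64(156)), (np.int64(-35), np.int64
[... 4056 characters left out ...]
06), np.int64(61)), (np.int64(-30), np.int64(-198), np.int64(39))]
224 [(np.int64(-68), np.int64(-248), np.int64(5)), (np.int64(-67), np.int64(-238), np.int64(5)), (np.int64(-34), np.int64(-226), np.int64(29)), (np.int64(-31), np.int64(-217), np.int64(31)), (np.int64(-31), np.int64(-208), np.int64(31)), (np.int64(-32), np.int64(-199), np.int64(29))]
227 [(np.int64(-59), np.int64(-248), np.int64(3)), (np.int64(-58), np.int64(-238), np.int64(3)), (np.int64(-35), np.int64(-227), np.int64(20)), (np.int64(-34), np.int64(-218), np.int64(20)), (np.int64(-32), np.int64(-209), np.int64(22)), (np.int64(-33), np.int64(-200), np.int64(20))]
[ -44.91829442 -198.3777702    40.01530703] 0.07494300686146477
```

The depth image puts the real fingertip centre at about (0, -205, 62) against a nominal (0, -191, 16). That is about 46 mm back along the tool axis, and it matches first contact with the closed pedal at z≈60. I'll use the measured extent of about -21 mm and keep pressing under force control.

```bash
sed -i 's/r\.tip_extent/EXT/g; s/^t=.3;/EXT=-.021;t=.3;/' go.py
python3 - <<'E'
from go import *
st()
for z in (55,48,42,37,33,30,28):
    h=r.move_straight(tcp(-45,-194,z),Q,speed=.04,max_force=15);st(h)
    if h:break
im,d=grab('scene');c=im[150:270,180:380];cv2.imwrite('pics/s3.png',cv2.resize(c[...,::-1],(800,480),interpolation=cv2.INTER_CUBIC))
P=cloud('scene',d);q=(P.reshape(-1,3)-[p[0],p[1],0])@Rz.as_matrix()*1000
b=q[(abs(q[:,1])<5)&(q[:,0]>-75)&(q[:,0]<0)&(q[:,2]>40)];print('blade',b.round(0)[np.argsort(b[:,2])][-12:])
E
```

```text
t 6.54 tip [ -44.9 -204.6   60.1] F [-0.2 -0.1  1.9]
False t 6.98 tip [ -44.8 -193.6   54.9] F [1.6 1.1 2.5]
False t 7.31 tip [ -45.4 -193.9   47.6] F [-0.1  0.7  2.6]
False t 7.61 tip [ -45.3 -194.    41.9] F [-1.9  0.3  3.5]
False t 7.88 tip [ -45.  -194.1   37.1] F [-1.6 -0.4  4.7]
False t 8.13 tip [ -45.  -194.    33.2] F [-2.1 -0.1  5.6]
False t 8.38 tip [ -44.9 -194.    31.5] F [-4.3 -1.8 15.6]
False t 8.63 tip [ -44.9 -194.    30.9] F [-6.6 -1.3 27.4]
blade [[-36.  -0.  74.]
 [-31.  -1.  75.]
 [-26.   3.  75.]
 [-29.   3.  76.]
 [-37.  -0.  76.]
 [-32.   1.  77.]
 [-32.   3.  77.]
 [-38.   2.  78.]
 [-34.   4.  78.]
 [-33.   1.  78.]
 [-34.   3.  81.]
 [-32.  -1.  82.]]
```

View pics/s3.png

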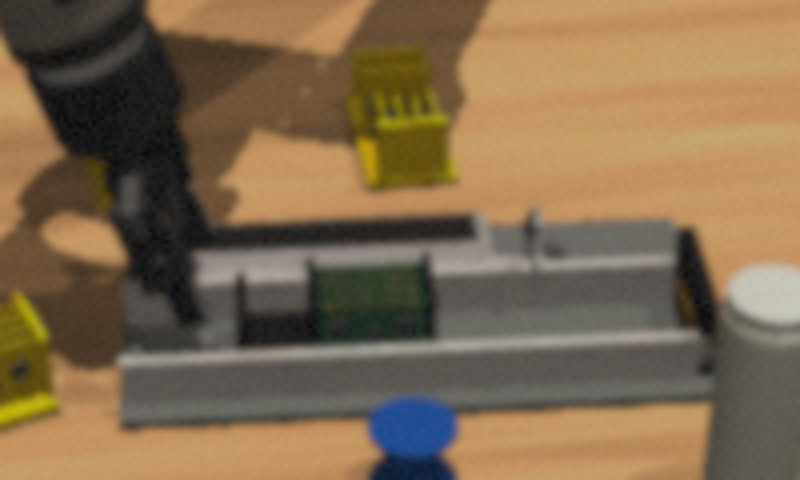

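The gate is at its stop: the blade stands upright at (533,230) with its tip at z≈82, and the pusher fingertip is in the channel at (190,320), behind the lip. I'll ease the over-press, then push in short segments, watching the forces.

Run:
```python
from go import *
r.move_straight(tcp(-45,-194,31.8),Q,speed=.02);st('eased')
for y in (-185,-170,-150,-120,-90,-65,-52):
    h=r.move_straight(tcp(-45,y,31.8),Q,speed=.05,max_force=15);st((y,h))
    if h:break
im,d=grab('scene');c=im[150:270,180:380];cv2.imwrite('pics/s4.png',cv2.resize(c[...,::-1],(800,480),interpolation=cv2.INTER_CUBIC))
```

```text
eased t 9.03 tip [ -45.  -194.    32.3] F [-1.6 -0.6  5.4]
(-185, False) t 9.36 tip [ -44.3 -185.2   32.2] F [-1.  -0.9  6.4]
(-170, False) t 9.81 tip [ -44.1 -170.5   32.3] F [-0.3 -2.2  6.3]
(-150, False) t 10.36 tip [ -44.  -150.6   32.3] F [-0.7 -2.7  6.2]
(-120, False) t 11.11 tip [ -44.  -120.7   32.3] F [ 0.1 -3.   6. ]
(-90, False) t 11.86 tip [-44.1 -90.6  32.3] F [-0.4 -3.9  6.5]
(-65, False) t 12.51 tip [-44.1 -65.5  32.3] F [-1.2 -3.4  5.7]
(-52, False) t 12.92 tip [-44.  -52.4  32.3] F [-0.6 -2.4  6.7]
```

View pics/s4.png

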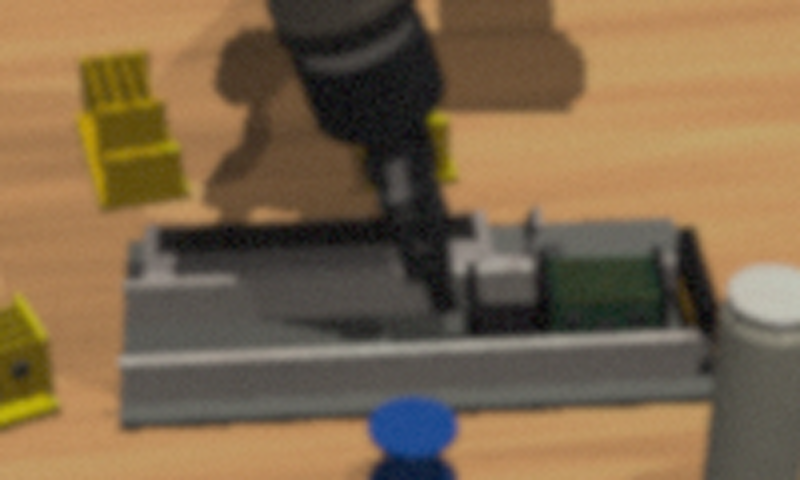

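The gate is still fully open (535,215), and the rack's front is a few mm short of the stop (665 against about 680). I'll push the last stretch slowly until the force rises.

Run:
```python
from go import *
h=r.move_straight(tcp(-44.5,-26,31.8),Q,speed=.03,max_force=12);st(h)
r.hold(.2);st()
im,d=grab('scene');c=im[150:270,180:380];cv2.imwrite('pics/s5.png',cv2.resize(c[...,::-1],(800,480),interpolation=cv2.INTER_CUBIC))
P=cloud('scene',d);q=(P.reshape(-1,3)-[p[0],p[1],0])@Rz.as_matrix()*1000
c=q[(abs(q[:,0])<26)&(q[:,2]>50)&(q[:,2]<62)&(q[:,1]>-10)&(q[:,1]<75+20)];print(np.histogram(c[:,1],np.arange(-10,98,3)))
b=q[(abs(q[:,1])<5)&(q[:,0]>-75)&(q[:,0]<-24)&(q[:,2]>65)];print('blade',b[:,2].max(),len(b))
```

```text
True t 13.54 tip [-43.4 -38.7  32.4] F [-0.5 -4.9  6.3]
 t 13.74 tip [-43.4 -38.8  32.4] F [-0.6 -3.1  5. ]
(array([ 0,  0,  0,  0,  0,  0,  0, 16, 16, 11, 15, 15, 14, 16, 18, 17, 15,
       17, 14, 18, 18, 15, 19, 18, 13, 21, 15, 17, 14, 28, 19, 19, 18, 13,
       10]), array([-10,  -7,  -4,  -1,   2,   5,   8,  11,  14,  17,  20,  23,  26,
        29,  32,  35,  38,  41,  44,  47,  50,  53,  56,  59,  62,  65,
        68,  71,  74,  77,  80,  83,  86,  89,  92,  95]))
blade 80.43443649724564 19
```

View pics/s5.png

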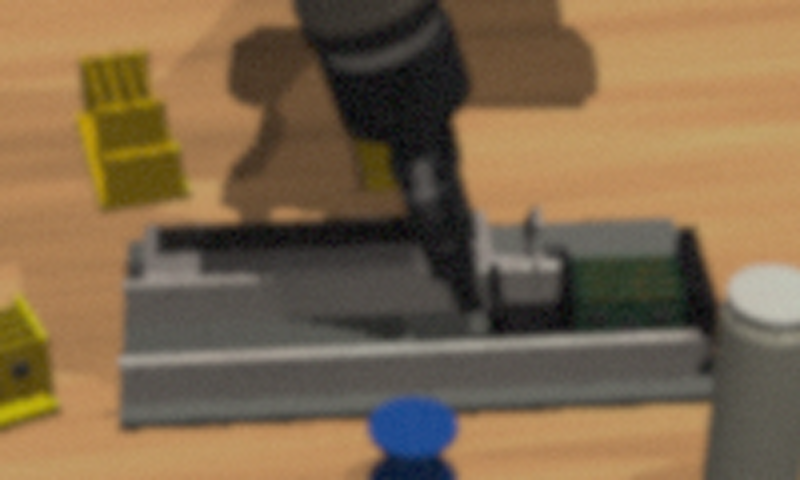

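The force stop came at tip y=-38.7, against -38.5 expected for home, and the boards' rear is at y≈11–12, against 12 expected. I'll do one confirming nudge, then back off along the pedal and let the gate rise slowly.

```bash
python3 - <<'E'
from go import *
h=r.move_straight(tcp(-43.5,-33,31.8),Q,speed=.02,max_force=15);st(h)
r.move_straight(tcp(-44,-53,31.8),Q,speed=.06);st('back')
for z,s in((75,.05),(170,.12)): r.move_straight(tcp(-44,-53,z),Q,speed=s);st(z)
r.reach(tcp(-44,-250,230)+np.array([-.1,-.05,0]),Q);r.hold(.3);st()
for n,(a,b) in dict(scene=(150,180),top=(150,172)).items():
    im,d=grab(n);c=im[a:a+120,b:b+200];cv2.imwrite(f'pics/end_{n}.png',cv2.resize(c[...,::-1],(800,480),interpolation=cv2.INTER_CUBIC))
    q=(cloud(n,d).reshape(-1,3)-[p[0],p[1],0])@Rz.as_matrix()*1000
    for nm,lo,hi in(('lip',-40,-12),('tall',5,72)):
        k=q[(abs(q[:,0])<27)&(q[:,1]>lo)&(q[:,1]<hi)&(q[:,2]>42)&(q[:,2]<65)];print(n,nm,len(k),np.percentile(k,[3,50,97],axis=0).round(1).tolist() if len(k) else '')
E
python3 - <<'E'
import cv2,numpy as np
a,b=[cv2.imread(f'pics/end_{n}.png') for n in('scene','top')]
cv2.imwrite('pics/end.png',cv2.resize(np.vstack([a,b]),(500,600)))
E
```

```text
True t 14.02 tip [-43.1 -38.7  32.3] F [-1.6 -4.3  6.1]
back t 14.41 tip [-43.5 -52.9  32.3] F [-0.3  0.6  6.9]
75 t 15.43 tip [-44.4 -53.   74.6] F [-0.2  0.3 -0.6]
170 t 16.37 tip [-44.5 -53.  169.2] F [ 1.1  0.7 -0.6]
 t 17.74 tip [-140.1 -306.   229.8] F [-0.1  0.5  0.4]
scene lip 50 [[-23.2, -27.2, 44.1], [3.3, -24.7, 49.8], [25.5, -21.7, 52.2]]
scene tall 428 [[-16.3, 12.9, 42.9], [8.5, 40.8, 54.2], [23.6, 70.0, 60.5]]
top lip 95 [[-22.9, -27.9, 44.4], [-0.6, -25.3, 48.2], [23.3, -21.8, 50.7]]
top tall 319 [[-17.5, 12.0, 42.7], [3.7, 32.5, 54.4], [20.1, 69.1, 59.3]]
```

View pics/end.png

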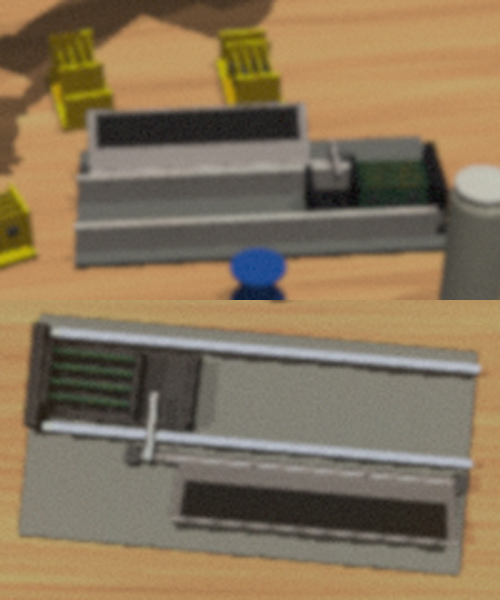

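The rack is against the stop: its front is at (48,385) in the lower picture, and the lip's rear face is at y≈-28, as specified. The gate is closed over the tail (152,425), clear of the boards, and the arm is touching nothing.

```bash
python3 -c "
from workcell import r
r.hold(.2);r.finish_job();print(r.read_state()['time_s'])"
```

```text
the job is handed in; nothing more can be done
the job is handed in; nothing more can be done
```

The rack is home against the end stop, the gate has closed behind it, and the job is handed in at about 18 s of the 42 s allowed. One fingertip held the pedal down against its stop while the other pushed the rack. I then backed off along the pedal and lifted slowly so the gate closed gently.

**Last checks:**
- **Rack position:** the lip's rear face is at feeder y ≈ -28 (specified -28). The boards' rear is at y ≈ 12, so they stand clear of the closed blade. The lip and board-top heights match the rack lying flat.
- **Home contact:** two separate pushes stopped by force at the same point, tip y = -38.7.
- **Gate:** the blade stood at about z 80–82 mm during the push and was closed in the final pictures.
- **Clear of everything:** the arm is touching nothing. The spool and the part of the can in view look unmoved. The screwdriver was outside the final crops, though nothing went near it.

**What disagreed:**
- **Fingertip offset:** the fingertips measured about 46 mm farther back than `r.tip_extent` says, so the first press hardly moved the pedal. I corrected this from the depth picture.
- **Over-press:** the pedal was briefly pressed at about 27 N against its stop. I eased that to about 6 N before pushing.

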